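# Empty the locked catch tray of the parts dispenser

### The job

Unlock the dispenser's catch tray: turn the key slowly back and forth until the lock's pin snaps in, then turn it right round to the unlocked mark and slide the clear cover fully open. Stand every bracket in the grey tote on its base plate, side by side and not stacked, then slide the cover fully shut and turn the key back to the locked mark. Leave the other things on the bench where they are.

Things in the scene. Friction and masses are not known exactly. Their poses are not given: they have to be found in the camera images.
- dispenser: Fixed grey bench-top parts dispenser, 130 mm high, an aluminium catch tray in front. Origin: on the table at the tray's centre; x points from tray to machine (which begins at x = 200 mm), y along the cover's travel, z up. Cover rails run along y at x = -130 and +130 mm, top 76 mm above the table, from y = -135 to +425 mm.
- tray_floor (a point): Centre of the catch tray's floor, 6 mm above the table, right above the dispenser's origin. Tray inside 212 mm (x) x 222 mm (y); its lip is 22 mm above the table.
- cover (a joint): Clear sliding cover over the tray, 256 x 250 mm, top face 84 mm above the table. 0 m = shut at its stop; slides towards the dispenser's +y; 0.29 = fully open at its stop. Needs about 2 N, plus 6 N per m/s; stays where left. Released only by the lock; while locked it has about 4 mm of play.
- cover_handle (a point): Centre of the cover's black handle bar: 100 mm long (along the dispenser's x), 14 mm wide (y), 18 mm high, centre 117 mm above the table, 24 mm clear above the panel. It stands on two feet near its ends. Moves with the cover; axes as the dispenser's.
- key (a joint): Brass key, upright and captive in the lock; rad, positive counterclockwise from above, 0 = bow along the dispenser's x. Stops, each with a black mark: -0.5 locked, +0.85 unlocked. Turns lightly (0.04 N m) and idly until its flange is coupled to the hidden cam; then 0.2 N m, and it carries the cam (0.08 rad play): at +0.85 the cover is free, at -0.5 locked (shut the cover first).
- key_grip (a point): Centre of the key's flat bow, a plate 36 mm wide (its x) x 8 mm thick (its y) x 30 mm high, on the turning axis, 124 mm above the table. Turns with the key: x along the bow. 22 mm below this point is the top of a round steel flange, 76 mm across.
- lock_top (a point): Centre of the top of the grey lock housing, 112 x 92 mm (dispenser's x, y), 95 mm above the table, under the key.
- pin (a joint): Brass spring pin of the lock, 8 mm thick, hidden under the flange; m, 0 = down. The cam waits at an unknown key angle from -0.35 to +0.30. When the key passes it slowly (under 0.3 rad/s) the pin enters the flange and couples for good, rising to 0.010 in about 1.2 s: its head then stands 4 mm above the flange, 26 mm from the axis on the bow's +x side. A fast turn can skip it.
- tote: Fixed open grey plastic tote, outside 270 mm (x) x 210 mm (y) x 70 mm high, walls and floor 5 mm thick, with a rim 6 mm wide around the outside. Origin: centre of its underside; z up.
- bracket0: Cast-aluminium bracket, 0.15 kg, loose; 3 to 5 are present (absent: None). Base plate 50 mm (its x) x 80 mm (its y) x 12 mm; on its middle an upright web 12 mm thick (x), 60 mm long (y), to 47 mm above the underside: pinch it across its thickness. Origin: centre of the underside, z up. Starts in the tray, its y near the dispenser's y.
- bracket1: Cast-aluminium bracket, 0.15 kg, loose; 3 to 5 are present (absent: None). Base plate 50 mm (its x) x 80 mm (its y) x 12 mm; on its middle an upright web 12 mm thick (x), 60 mm long (y), to 47 mm above the underside: pinch it across its thickness. Origin: centre of the underside, z up. Starts in the tray, its y near the dispenser's y.
- bracket2: Cast-aluminium bracket, 0.15 kg, loose; 3 to 5 are present (absent: None). Base plate 50 mm (its x) x 80 mm (its y) x 12 mm; on its middle an upright web 12 mm thick (x), 60 mm long (y), to 47 mm above the underside: pinch it across its thickness. Origin: centre of the underside, z up. Starts in the tray, its y near the dispenser's y.
- bracket3: Cast-aluminium bracket, 0.15 kg, loose; 3 to 5 are present (absent: None). Base plate 50 mm (its x) x 80 mm (its y) x 12 mm; on its middle an upright web 12 mm thick (x), 60 mm long (y), to 47 mm above the underside: pinch it across its thickness. Origin: centre of the underside, z up. Starts in the tray, its y near the dispenser's y.
- bracket4: Cast-aluminium bracket, 0.15 kg, loose; 3 to 5 are present (absent: None). Base plate 50 mm (its x) x 80 mm (its y) x 12 mm; on its middle an upright web 12 mm thick (x), 60 mm long (y), to 47 mm above the underside: pinch it across its thickness. Origin: centre of the underside, z up. Starts in the tray, its y near the dispenser's y.
- carton: Bystander, loose on the table: white carton 130 x 50 x 45 mm. Origin at the centre of its underside. Leave alone.
- long_carton: Bystander, loose on the table: long white carton 300 x 50 x 40 mm. Origin at the centre of its underside. Leave alone.
- tape_roll: Bystander, loose on the table: roll of clear tape, 80 mm across, 45 mm high. Origin at the centre of its underside. Leave alone.
- screwdriver: Bystander, loose on the table: screwdriver 200 mm long. Origin at the centre of its underside. Leave alone.
- jar: Bystander, loose on the table: jar 70 mm across, 90 mm high. Origin at the centre of its underside. Leave alone.

How it is judged (in metres and radians):
On the way, in this order (a step that is already met when the one before it is completed fails the run):
1. the pin has engaged and the key is turned to the unlocked end (value of joint pin above 0.007 m and value of joint key above 0.72 rad), for 0.2 s.
2. the cover is slid open (value of joint cover above 0.27 m), for 0.2 s.
3. every bracket stands in the tote (x of bracket0 in the frame of tote between -0.12 and 0.12 m and y of bracket0 in the frame of tote between -0.09 and 0.09 m and z of each of bracket0, bracket1, bracket2, bracket3, bracket4 in the frame of tote below 0.012 m and angle between each of bracket0, bracket1, bracket2, bracket3, bracket4's own z axis and vertical below 0.25 rad and x of bracket1 in the frame of tote between -0.12 and 0.12 m and y of bracket1 in the frame of tote between -0.09 and 0.09 m and x of bracket2 in the frame of tote between -0.12 and 0.12 m and y of bracket2 in the frame of tote between -0.09 and 0.09 m and x of bracket3 in the frame of tote between -0.12 and 0.12 m and y of bracket3 in the frame of tote between -0.09 and 0.09 m and x of bracket4 in the frame of tote between -0.12 and 0.12 m and y of bracket4 in the frame of tote between -0.09 and 0.09 m), for 0.2 s.
4. the cover is shut (value of joint cover below 0.008 m), for 0.2 s.
At the end, for the whole second after the job is handed in: Every bracket present stands in the tote on its base (on the tote's floor, tilted less than 0.25 rad) and is at rest; the cover is shut (within 8 mm); the key, still coupled (pin up more than 7 mm), is turned back to the locked end (below -0.38 rad) (all of step 3 and linear speed of each of bracket0, bracket1, bracket2, bracket3, bracket4 below 0.02 m/s and value of joint cover below 0.008 m and value of joint pin above 0.007 m and value of joint key below -0.38 rad); the robot touches nothing.
It fails at once if a bystander is moved more than 40 mm (distance of any of carton, long_carton, tape_roll, screwdriver, jar from where it was at the start of the episode above 0.04 m).
Of bracket0, bracket1, bracket2, bracket3, bracket4 only 3 to 5 are there at a start; the rules pass over those that are not, and their reading is None.
At some moment in a run one of bracket0, bracket1, bracket2, bracket3, bracket4 may be knocked a few centimetres aside while the robot is not near it.
It also fails if it takes over 210 s, if anything falls off the work surface, if the arm or the gripper's body presses on something with over 40 N, if the wrist force passes 120 N, or if a joint passes its speed limit or range.

### The arm

A 7-joint arm with a two-finger parallel gripper is mounted at the origin on the work surface. World frame = base frame: x ahead of the robot, y to its left, z up, the work surface at z = 0. Lengths are in mm, angles in rad, forces in N, time in s.
With the tool pointing down it reaches from about 425 to 825 mm from the base axis. Payload 3.6 kg.
Tool frame: the origin (TCP) lies between the finger pads; the fingertips stand 17 mm ahead of it and the grasp point (between the pads) lies 2 mm behind it; z points along the fingers, x is the direction in which the jaws open and shut, and the axes are right-handed (so a half turn about z gives the same grasp; the last joint's range is limited). The gripper opens to 93 mm and grips with 3 to 60 N. Pads are 15 mm wide; open, the fingers measure 128 mm over their backs; the gripper's body (75 mm by 188 mm) begins 65 mm behind the grasp point.
Start: joints at [1.246, 0.615, -0.013, 1.423, 0.008, 1.103, -0.04], TCP at [190.733, -621.357, 235.64] pointing down, gripper open.
Joint ranges: [-3.12, 3.12], [-0.3, 2.06], [-1.34, 1.32], [0.26, 2.42], [-1.36, 4.5], [0.01, 1.98], [-2.84, 2.84]. Speed limits (rad/s): [2.79, 2.79, 3.14, 3.14, 3.14, 3.14, 3.14].

### API

Orientations are given as a unit quaternion [w, x, y, z].
In Python, from plant import sense, capture, finish_job gives the robot as it stands. The module is installed in compiled form; this text tells all that it offers.
- The arm moves only by the shell command python3 -m jog 'ROWS' [OPENING] [FORCE]. ROWS is JSON, a list of rows, each a list of 6 numbers: the shift along the tool's x, y, z in cm, then the turn, a rotation vector about the tool's x, y, z in rad. In form: [[dx, dy, dz, wx, wy, wz], ...]. A call has 1 to 10 rows; each row shifts and turns the commanded pose from where the row before left it, along the tool's axes as they then stand; what a row does not reach is not made up. A row lasts 1/8 s, in which the tool goes at most 62.5 mm and 10.7 degrees, less where a joint would pass 70% of its speed; a pose out of reach is approached as far as the arm can. A call with a gripper value outside its range is refused whole. OPENING is the gripper's target within -1 to 1 (fully open at 1, half-way at 0, shut at -1), set as the call begins (- or left out, the last holds). The fingers move at their own pace and stop on an object; FORCE is the grip in N (left out, the last holds). Time passes only in rows, so rows that do not move let the fingers close. It gives the time, the measured TCP pose, the force and the opening at its end, in the units of the state.
- sense(): the state, without advancing time (a new reading comes with each control period).
- capture(name): name is "side" or "top" or "wrist"; returns a dict with "img" (384x512x3 uint8, red, green, blue), "vfov" (degrees; the focal length in pixels is half the picture's height over the tangent of half this angle, whatever the lens; pixels are square), "cx", "cy" (the principal point, pixels), "world_from_camera" (4x4, takes a point from camera to world coordinates). Camera axes: x right, y down, z forward; pixel columns grow to the right and rows downward; lengths in mm; the calibration is good to about 2 mm. The wrist camera is an equidistant fisheye: a pixel r from the principal point sees the ray r / f radians off the axis. A picture is of the moment at which its call begins. There is no depth.
- finish_job(): hands the job in, once; it reports no verdict.
The state is a dict: "time": time; "joint_positions": joint angles; "joint_velocities": joint speeds; "effort": joint torques, N m; "eef_pos": TCP position; "eef_rot": TCP orientation; "force": force on the tool from outside, world axes, zero at the start; "ft_torque": the same for the moment, N m; "gripper_width": finger opening in mm.
Only numpy, scipy, OpenCV 4.12 (cv2) and the standard library are available. Lean on these libraries where they do the work, as an engineer would, in place of code of your own. Each camera call takes 0.05 s, during which the arm holds its last target. There are 200 camera calls.

## Working session

There is one attempt and no reset: what is moved stays moved. The work goes in short steps, Python scripts to look and compute and a shell command to move; the robot and the scene stay as the last step left them, time stands still between calls to the robot, and variables do not carry over. Pictures are saved under pics/ and viewed, about 12 in all and at most 16, crops included, and the job is handed in when it is done.

```bash
mkdir -p pics; ls; python3 - <<'E'
from plant import sense,capture
import cv2,numpy as np
s=sense();print({k:np.round(v,3).tolist() for k,v in s.items()})
for n in("side","top","wrist"):
    c=capture(n);cv2.imwrite(f"pics/{n}0.png",c["img"][:,:,::-1]);print(n,c["vfov"],c["cx"],c["cy"],np.round(c["world_from_camera"],3).tolist())
E
```

```text
pics
{'time': 0.0, 'joint_positions': [1.246, 0.616, -0.013, 1.425, 0.008, 1.103, -0.04], 'joint_velocities': [0.002, -0.001, -0.0, 0.0, 0.0, 0.0, 0.002], 'effort': [0.0, -45.894, 0.209, -16.574, -0.061, 0.021, 0.0], 'eef_pos': [190.506, -620.683, 234.488], 'eef_rot': [-0.001, 0.804, -0.594, -0.001], 'force': [0.037, 0.173, -0.479], 'ft_torque': [0.021, 0.002, 0.008], 'gripper_width': 93.128}
side 45.02266815417927 261.7343834507659 189.54928806390728 [[0.944, -0.263, 0.201, 134.839], [-0.331, -0.736, 0.59, -1124.806], [-0.007, -0.623, -0.782, 1483.182], [0.0, 0.0, 0.0, 1.0]]
top 42.58945963806944 243.3780117096944 193.7736293991643 [[-0.019, -0.98, 0.198, 193.16], [-1.0, 0.018, -0.007, -47.458], [0.003, -0.198, -0.98, 1633.896], [0.0, 0.0, 0.0, 1.0]]
wrist 65.70646984690485 250.25561179105347 191.11728730230632 [[0.294, -0.92, -0.258, 263.839], [-0.956, -0.284, -0.077, -598.708], [-0.003, 0.269, -0.963, 384.59], [0.0, 0.0, 0.0, 1.0]]
```

View pics/top0.png

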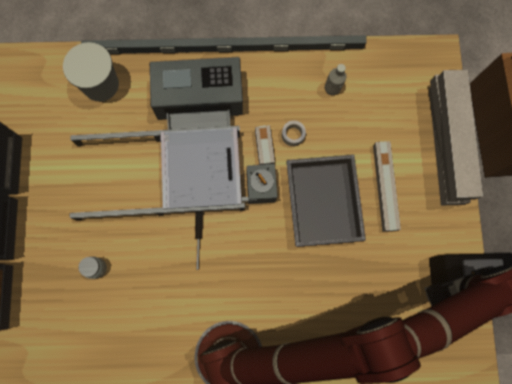

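View pics/side0.png

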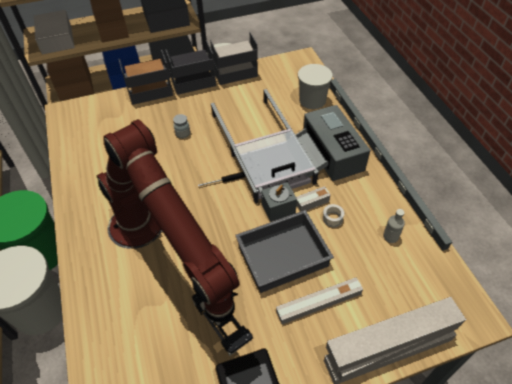

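Top view: the cover is at about (200,168) with its handle at (229,163). The lock and key are at (262,180), the tote at (326,200), and the rails run left (+y). I'll take a closer crop next.

```bash
cat > h.py <<'E'
import numpy as np,cv2
from plant import sense,capture
from scipy.spatial.transform import Rotation as R
def ray(c,u,v):
    f=c["img"].shape[0]/2/np.tan(np.radians(c["vfov"]/2)); T=np.array(c["world_from_camera"])
    x,y=u-c["cx"],v-c["cy"]
    if c.get("fish"):
        r=np.hypot(x,y)+1e-9;t=r/f;d=np.array([x/r*np.sin(t),y/r*np.sin(t),np.cos(t)])
    else: d=np.array([x/f,y/f,1])
    return T[:3,3],T[:3,:3]@d
def at(c,u,v,z):
    o,d=ray(c,u,v); return (o+d*(z-o[2])/d[2])
def proj(c,p):
    f=c["img"].shape[0]/2/np.tan(np.radians(c["vfov"]/2)); T=np.array(c["world_from_camera"])
    q=T[:3,:3].T@(np.array(p,float)-T[:3,3])
    if c.get("fish"):
        r=np.hypot(q[0],q[1])+1e-9;t=np.arctan2(r,q[2]);return c["cx"]+f*t*q[0]/r,c["cy"]+f*t*q[1]/r
    return c["cx"]+f*q[0]/q[2],c["cy"]+f*q[1]/q[2]
def cap(n):
    c=capture(n); c["fish"]=n=="wrist"; return c
def crop(c,x0,y0,x1,y1,k,name):
    im=cv2.resize(c["img"][y0:y1,x0:x1,::-1],None,fx=k,fy=k,interpolation=cv2.INTER_CUBIC); cv2.imwrite("pics/"+name,im)
def pose():
    s=sense(); q=s["eef_rot"]; return np.array(s["eef_pos"]),R.from_quat([q[1],q[2],q[3],q[0]]),s
def goto(p,yaw=None,down=True):
    """print tool-frame shift (cm) and turn to reach world p with tool down and tool x at world yaw (mod pi)"""
    P,r,s=pose(); m=r.as_matrix(); d=m.T@(np.array(p)-P)/10
    out=["shift cm",np.round(d,2).tolist()]
    if yaw is not None:
        best=None
        for a in(yaw,yaw+np.pi):
            x=np.array([np.cos(a),np.sin(a),0]);z=np.array([0,0,-1.]);t=np.c_[x,np.cross(z,x),z]
            w=R.from_matrix(m.T@t).as_rotvec()
            if best is None or np.linalg.norm(w)<np.linalg.norm(best): best=w
        out+=["turn",np.round(best,3).tolist()]
    print(*out,"| pos",P.round(1).tolist(),"yaw",round(float(np.arctan2(m[1,0],m[0,0])),3),"j7",round(s["joint_positions"][6],2))
E
python3 - <<'E'
from h import *
c=cap("top"); crop(c,60,100,380,260,2.5,"t1.png")
E
```

```text
(no output)
```

View pics/t1.png

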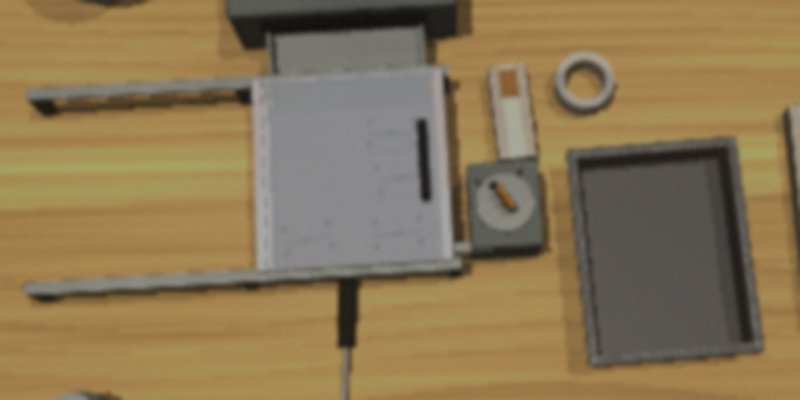

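The crop shows handle ends at (421,119) and (428,200), the key bow from (493,183) to (514,210) on the flange, and tote rim corners at (568,152), (737,140), (763,350) and (590,363). I'll convert these to world positions.

```bash
python3 - <<'E'
from h import *
c=cap("top")
def g(x,y,z): return at(c,60+x/2.5,100+y/2.5,z)[:2].round(1)
for n,z,pts in[("handle",126,[(421,119),(428,200)]),("railA",76,[(30,92),(448,70)]),("railB",76,[(27,290),(462,264)]),("key",139,[(493,183),(514,210)]),
 ("flange",102,[(505,203)]),("lock",95,[(468,164),(540,160),(544,247),(472,252)]),("tote",70,[(568,152),(737,140),(763,350),(590,363)]),("carton",45,[(490,66),(526,64),(536,155),(498,157)]),("tape",45,[(585,82)])]:
    print(n,[g(*p,z).tolist() for p in pts])
E
```

```text
handle [[648.1, -13.7], [542.1, -21.1]]
railA [[709.7, 502.8], [730.1, -49.3]]
railB [[445.3, 493.6], [468.6, -62.6]]
key [[559.4, -102.8], [524.4, -128.0]]
flange [[541.9, -118.8]]
lock [[596.0, -72.8], [599.6, -165.8], [485.2, -167.2], [480.4, -75.5]]
tote [[616.4, -204.9], [628.6, -428.1], [351.4, -443.5], [339.0, -222.6]]
carton [[745.4, -106.3], [747.4, -155.1], [619.8, -164.6], [618.0, -113.8]]
tape [[720.4, -234.0]]
```

```bash
python3 -c "
from h import *
goto([541.5,-118,220],-0.95)"
```

```text
shift cm [-37.79, -48.3, 1.55] turn [-0.0, 0.001, -0.323] | pos [190.6, -621.0, 235.1] yaw -1.273 j7 -0.04
```

```bash
python3 -m jog '[[-3.15,-4.02,0.1,0,0,0],[-3.15,-4.02,0.1,0,0,0],[-3.15,-4.02,0.1,0,0,0],[-3.15,-4.02,0.1,0,0,0],[-3.15,-4.02,0.1,0,0,0],[-3.15,-4.02,0.1,0,0,0],[-3.15,-4.02,0.1,0,0,0],[-3.15,-4.02,0.1,0,0,0],[-3.15,-4.02,0.1,0,0,0],[-3.15,-4.02,0.1,0,0,0]]' 1 20; python3 -m jog '[[-3.15,-4.02,0.1,0,0,0],[-3.15,-4.02,0.1,0,0,0],[0,0,0,0,0,-0.16],[0,0,0,0,0,-0.163],[0,0,0,0,0,0]]'; python3 - <<'E'
from h import *
goto([541.5,-118,220],-0.95)
c=cap("wrist");cv2.imwrite("pics/w1.png",c["img"][:,:,::-1]);print([np.round(proj(c,p),1).tolist() for p in([541,-118,124],[541,-118,102])])
E
```

```text
time: 1.5
eef_pos: [483.4, -200.9, 225.8]
eef_rot: [-0.0, 0.804, -0.594, 0.0]
force: [0.8, -0.7, 0.4]
gripper_width: 92.9
time: 2.12
eef_pos: [540.9, -118.4, 223.5]
eef_rot: [-0.0, 0.889, -0.458, -0.0]
force: [0.2, 0.3, -0.2]
gripper_width: 93.1
shift cm [-0.0, -0.08, 0.35] turn [-0.0, 0.0, -0.002] | pos [540.9, -118.4, 223.5] yaw -0.952 j7 -0.87
[[249.2, 198.0], [249.3, 191.3]]
```

View pics/w1.png

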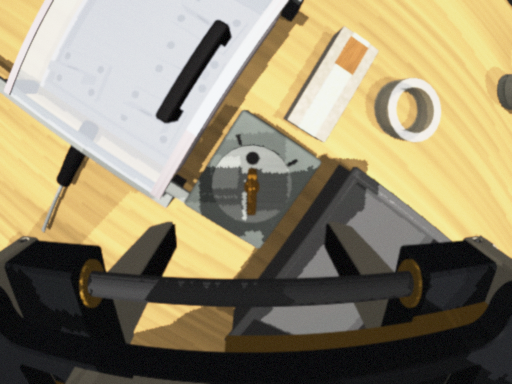

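The key bow spans about (253,170) to (250,212), with the flange hole on its +x side at (252,157). The handle runs from (168,115) to (222,30). The jaw is aligned across the bow.

```bash
python3 - <<'E'
from h import *
c=cap("wrist")
h=cv2.cvtColor(c["img"],cv2.COLOR_RGB2HSV)
m=((h[...,0]>8)&(h[...,0]<25)&(h[...,1]>130)).astype(np.uint8);m[:150]=0;m[235:]=0;m[:,:225]=0;m[:,280:]=0
ys,xs=np.nonzero(m);r=cv2.minAreaRect(np.c_[xs,ys].astype(np.float32));print(r,len(xs))
for n,u,v,z in[("bowtopend",252.5,170,139),("bow low end",250,212,139),("hole",252,157,102),("h1",168,113,126),("h2",222,31,126),("flL",203,185,102),("flR",299,185,102),("mark1",238,138,95),("mark2",293,162,95)]:print(n,at(c,u,v,z).round(1))
E
```

```text
((257.041259765625, 204.59280395507812), (70.7696304321289, 24.368310928344727), 66.03751373291016) 457
bowtopend [ 565.5 -104.1  139. ]
bow low end [ 535.1 -123.2  139. ]
hole [ 569.2 -101.2  102. ]
h1 [562.6 -18.7 126. ]
h2 [645.3 -16.5 126. ]
flL [520.5 -78.7 102. ]
flR [ 573.4 -153.1  102. ]
mark1 [575.5 -80.7  95. ]
mark2 [ 587.3 -136.5   95. ]
```

```bash
python3 -c "
from h import *
goto([546,-116,128],-1.0)"
```

```text
shift cm [0.08, -0.58, 9.57] turn [0.0, 0.0, 0.047] | pos [540.8, -118.7, 223.7] yaw -0.953 j7 -0.87
```

```bash
python3 -m jog '[[0.08,-0.58,1.5,0,0,0.047],[0,0,2,0,0,0],[0,0,2,0,0,0],[0,0,2,0,0,0],[0,0,1.5,0,0,0],[0,0,0.55,0,0,0],[0,0,0,0,0,0]]' 1 15;python3 -m jog '[[0,0,0,0,0,0],[0,0,0,0,0,0],[0,0,0,0,0,0],[0,0,0,0,0,0],[0,0,0,0,0,0],[0,0,0,0,0,0],[0,0,0,0,0,0],[0,0,0,0,0,0]]' -1 15; python3 -c "
from h import *
goto([546,-116,128],-1.0);print(sense()['ft_torque'])"
```

```text
time: 3.1
eef_pos: [546.3, -115.7, 128.2]
eef_rot: [-0.0, 0.878, -0.478, 0.0]
force: [0.3, 0.2, -0.1]
gripper_width: 93.5
time: 4.1
eef_pos: [546.2, -115.7, 128.2]
eef_rot: [-0.0, 0.878, -0.478, -0.0]
force: [-0.1, 0.4, 0.4]
gripper_width: 17.6
shift cm [0.02, 0.03, 0.02] turn [-0.0, 0.0, 0.003] | pos [546.2, -115.7, 128.2] yaw -0.997 j7 -0.94
[ 0.01274001 -0.07842293  0.01728652]
```

```bash
python3 -m jog '[[0,0,0,0,0,0],[0,0,0,0,0,0],[0,0,0,0,0,0],[0,0,0,0,0,0.02],[0,0,0,0,0,0.03],[0,0,0,0,0,0.03],[0,0,0,0,0,0.03]]' -1 15; python3 -c "
from h import *
goto([546,-116,128],-1.0);print(sense()['ft_torque'])"
for i in 1 2 3; do python3 -m jog '[[0,0,0,0,0,0.03],[0,0,0,0,0,0.03],[0,0,0,0,0,0.03],[0,0,0,0,0,0.03],[0,0,0,0,0,0.03]]' | grep -E "force|width"; python3 -c "
from h import *
goto([546,-116,128]);print(np.round(sense()['ft_torque'],3))"; done
```

```text
time: 4.97
eef_pos: [546.2, -115.9, 128.2]
eef_rot: [0.0, 0.85, -0.527, 0.0]
force: [1.0, -1.0, -0.5]
gripper_width: 7.7
shift cm [-0.0, 0.02, 0.02] turn [-0.0, -0.0, -0.109] | pos [546.2, -115.9, 128.2] yaw -1.109 j7 -1.03
[-0.28536834 -0.22206991  0.06988911]
force: [0.9, -1.9, -1.9]
gripper_width: 7.9
shift cm [-0.01, 0.03, 0.02] | pos [546.3, -116.0, 128.2] yaw -1.259 j7 -1.14
[-0.52  -0.334  0.073]
force: [1.9, -4.3, -2.4]
gripper_width: 7.7
shift cm [-0.02, 0.03, 0.02] | pos [546.3, -116.1, 128.2] yaw -1.409 j7 -1.26
[-0.729 -0.466  0.067]
force: [3.1, -4.2, -3.6]
gripper_width: 8.2
shift cm [-0.01, 0.03, 0.02] | pos [546.3, -116.1, 128.2] yaw -1.558 j7 -1.37
[-0.993 -0.575  0.162]
```

```bash
cat > q.py <<'E'
from h import *
P,r,s=pose();m=r.as_matrix();print(P.round(1),"keyworld",round(float(np.arctan2(m[1,0],m[0,0]))+np.pi/2,3),"F",np.round(s["force"],1),"T",np.round(s["ft_torque"],3),"w",round(s["gripper_width"],1),"t",round(s["time"],2))
E
python3 -m jog '[[0.15,-0.1,0,0,0,0],[0,0,0,0,0,0.03],[0,0,0,0,0,0.03],[0,0,0,0,0,0.03],[0,0,0,0,0,0.03]]' >/dev/null; python3 q.py
for i in 1 2 3; do python3 -m jog '[[0,0,0,0,0,0.03],[0,0,0,0,0,0.03],[0,0,0,0,0,0.03],[0,0,0,0,0,0.03]]'>/dev/null; python3 q.py; done
```

```text
[ 546.4 -116.4  128.1] keyworld -0.108 F [-2.9  0.3  1.7] T [0.022 0.399 0.168] w 8.0 t 7.47
[ 546.5 -116.5  128.1] keyworld -0.228 F [-4.5  2.1  3.8] T [0.422 0.976 0.177] w 8.3 t 7.97
[ 546.5 -116.6  128.1] keyworld -0.348 F [-4.3  2.9  4. ] T [0.501 1.099 0.191] w 8.4 t 8.47
[ 546.4 -116.7  128.1] keyworld -0.468 F [-4.   1.4  5.6] T [0.554 1.049 0.253] w 8.2 t 8.97
```

```bash
for i in 1 2 3 4 5; do python3 -m jog '[[0,0.02,0,0,0,-0.03],[0,0,0,0,0,-0.03],[0,0,0,0,0,-0.03],[0,0,0,0,0,-0.03],[0,0,0,0,0,-0.03],[0,0,0,0,0,-0.03]]'>/dev/null; python3 q.py; done
```

```text
[ 546.5 -116.6  128.1] keyworld -0.286 F [-3.9  2.1  4.3] T [ 0.569  1.078 -0.075] w 7.9 t 9.72
[ 546.4 -116.5  128.1] keyworld -0.107 F [-5.2  2.8  4.5] T [ 0.619  1.045 -0.258] w 8.0 t 10.47
[ 546.5 -116.4  128.1] keyworld 0.074 F [-4.1  3.   4.7] T [ 0.687  0.946 -0.223] w 8.1 t 11.22
[ 546.4 -116.3  128.1] keyworld 0.255 F [-4.   3.8  4.2] T [ 0.808  0.971 -0.197] w 7.9 t 11.97
[ 546.4 -116.1  128.1] keyworld 0.435 F [-3.8  3.3  4.2] T [ 0.805  0.883 -0.249] w 7.7 t 12.72
```

Torque stayed at 0.2–0.25 N m in the idle region, so the pin is coupled. Turning on to the unlocked mark.

```bash
python3 -m jog '[[0,0,0,0,0,-0.05],[0,0,0,0,0,-0.05],[0,0,0,0,0,-0.05],[0,0,0,0,0,-0.05],[0,0,0,0,0,-0.05],[0,0,0,0,0,-0.05],[0,0,0,0,0,-0.05],[0,0,0,0,0,-0.05],[0,0,0,0,0,-0.05],[0,0,0,0,0,0]]'>/dev/null; python3 q.py;python3 -m jog '[[0,0,0,0,0,-0.02],[0,0,0,0,0,-0.02],[0,0,0,0,0,0]]'>/dev/null; python3 q.py;
```

```text
[ 546.2 -115.8  128.1] keyworld 0.885 F [-4.   3.1  4.8] T [ 0.844  1.049 -0.088] w 8.2 t 13.97
[ 546.2 -115.8  128.1] keyworld 0.923 F [-4.4  4.4  4.2] T [ 0.857  1.061 -0.276] w 8.1 t 14.35
```

```bash
python3 -m jog '[[0,0,0,0,0,-0.02],[0,0,0,0,0,-0.02],[0,0,0,0,0,0],[0,0,0,0,0,0]]'>/dev/null; python3 q.py; python3 -m jog '[[0,0,0,0,0,0],[0,0,0,0,0,0],[0,0,0,0,0,0],[0,0,0,0,0,0]]' 0 15 >/dev/null;python3 -m jog '[[0,0,-3,0,0,0],[0,0,-4,0,0,0],[0,0,-4,0,0,0],[0,0,0,0,0,0]]' 0 15 >/dev/null;python3 q.py;  python3 - <<'E'
from h import *
c=cap("wrist");cv2.imwrite("pics/w2.png",c["img"][:,:,::-1])
E
```

```text
[ 546.3 -115.6  128.1] keyworld 0.963 F [-3.7  4.4  3.9] T [ 0.856  0.916 -0.3  ] w 8.5 t 14.85
[ 548.5 -117.4  241.6] keyworld 0.964 F [-0.3 -0.6 -1. ] T [-0.02  -0.006  0.011] w 46.4 t 15.85
```

View pics/w2.png

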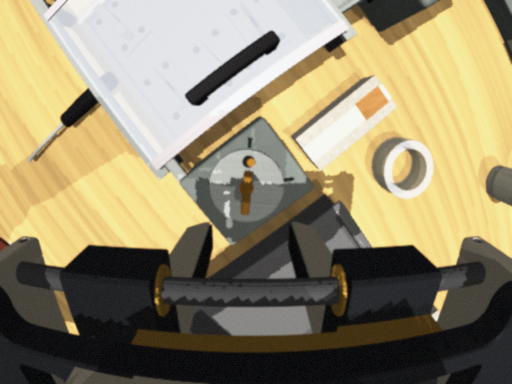

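The brass pin head is visible at (249,162) and the bow points at the unlocked mark. The handle runs from (195,98) to (273,40).

```bash
python3 - <<'E'
from h import *
c=cap("wrist")
m=(c["img"].max(2)<70).astype(np.uint8);m[:20]=0;m[115:]=0;m[:,:175]=0;m[:,290:]=0
n,l,st,ce=cv2.connectedComponentsWithStats(m);k=1+np.argmax(st[1:,4]);ys,xs=np.nonzero(l==k)
P=np.array([at(c,u,v,126)[:2] for u,v in zip(xs,ys)]);r=cv2.minAreaRect(P.astype(np.float32));print(st[k],r)
goto([r[0][0],r[0][1],115],-np.pi/2+0.04)
E
```

```text
[ 188   30   93   74 1678] ((603.072509765625, -15.523625373840332), (97.20610809326172, 15.545188903808594), 2.286842107772827)
shift cm [-1.12, -11.62, 12.3] turn [0.0, -0.0, 0.924] | pos [546.0, -117.3, 238.0] yaw -0.607 j7 -0.59
```

```bash
python3 -m jog '[[-0.4,-3.8,0,0,0,0],[-0.4,-3.9,0,0,0,0],[-0.3,-3.9,0,0,0,0],[0,0,0,0,0,0.154],[0,0,0,0,0,0.154],[0,0,0,0,0,0.154],[0,0,0,0,0,0.154],[0,0,0,0,0,0.154],[0,0,0,0,0,0.154]]' 0 20 >/dev/null; python3 -m jog '[[0,0,4,0,0,0],[0,0,4,0,0,0],[0,0,3,0,0,0],[0,0,0.9,0,0,0],[0,0,0,0,0,0]]'>/dev/null; python3 q.py; python3 -m jog '[[0,0,0,0,0,0],[0,0,0,0,0,0],[0,0,0,0,0,0],[0,0,0,0,0,0],[0,0,0,0,0,0],[0,0,0,0,0,0]]' -1 20 >/dev/null; python3 q.py
```

```text
[602.9 -15.6 118.3] keyworld 0.04 F [1.2 0.8 0.6] T [0.005 0.055 0.004] w 46.6 t 17.7
[603.6 -14.  119.8] keyworld 0.041 F [-1.1  4.   4.4] T [ 0.925  0.26  -0.032] w 13.8 t 18.45
```

```bash
python3 -m jog '[[-1,0,0,0,0,0],[-2.5,0,0,0,0,0],[-3.5,0,0,0,0,0],[-3.5,0,0,0,0,0],[-3.5,0,0,0,0,0],[-3.5,0,0,0,0,0],[-3.5,0,0,0,0,0],[-3.5,0,0,0,0,0],[-3,0,0,0,0,0],[-1,0,0,0,0,0]]'>/dev/null; python3 q.py;  python3 -m jog '[[-0.4,0,0,0,0,0],[-0.2,0,0,0,0,0],[0,0,0,0,0,0]]'>/dev/null; python3 q.py
```

```text
[592.3 270.2 119.7] keyworld 0.042 F [-1.9 -3.4  7.6] T [-0.492  0.378 -0.063] w 13.7 t 19.7
[592.2 273.5 119.8] keyworld 0.039 F [-2.2 -0.6  6.6] T [-0.119  0.381  0.021] w 13.8 t 20.07
```

```bash
python3 -m jog '[[-0.3,0,0,0,0,0],[-0.2,0,0,0,0,0],[0,0,0,0,0,0],[0,0,0,0,0,0]]'>/dev/null; python3 q.py;  python3 -m jog '[[0,0,0,0,0,0],[0,0,0,0,0,0],[0,0,0,0,0,0],[0,0,0,0,0,0]]' 0.2 >/dev/null;python3 -m jog '[[0,0,-3,0,0,0],[0,0,-4,0,0,0],[0,0,-4,0,0,0],[0,0,-2,0,0,0],[5,0,-3,0,0,0],[5,0,-1,0,0,0],[0,0,0,0,0,0]]'>/dev/null; python3 q.py; python3 - <<'E'
from h import *
c=cap("top");crop(c,60,100,380,260,2.5,"t2.png")
c=cap("wrist");cv2.imwrite("pics/w3.png",c["img"][:,:,::-1])
E
```

```text
[592.1 275.9 119.8] keyworld 0.037 F [-2.5 -3.9  7.6] T [-0.657  0.504  0.081] w 13.7 t 20.57
[597.3 173.8 290.8] keyworld 0.03 F [-0.3  0.1 -0.5] T [0.058 0.013 0.011] w 55.5 t 21.95
```

View pics/w3.png

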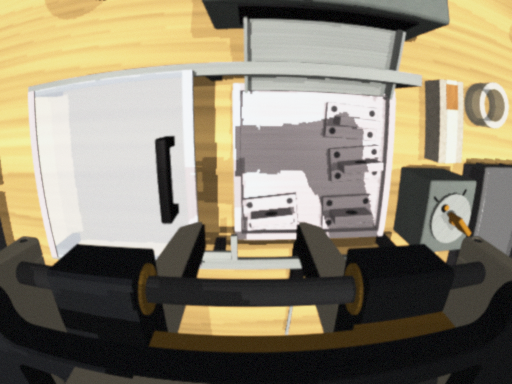

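The cover is at its stop (290 mm of travel). At least four brackets show in the tray, at about (350,117), (356,160), (347,211) and (270,211). I'll centre the camera for a closer look.

```bash
python3 -m jog '[[5,2.7,0,0,0,0],[5,2.7,0,0,0,0],[0,0,0,0,0,0]]' 0 >/dev/null; python3 q.py; python3 - <<'E'
from h import *
c=cap("wrist");crop(c,150,90,400,270,3.2,"w4.png")
E
```

```text
[544.   74.7 289. ] keyworld 0.035 F [0.5 0.5 0.4] T [ 0.078 -0.006  0.029] w 46.5 t 22.43
```

View pics/w4.png

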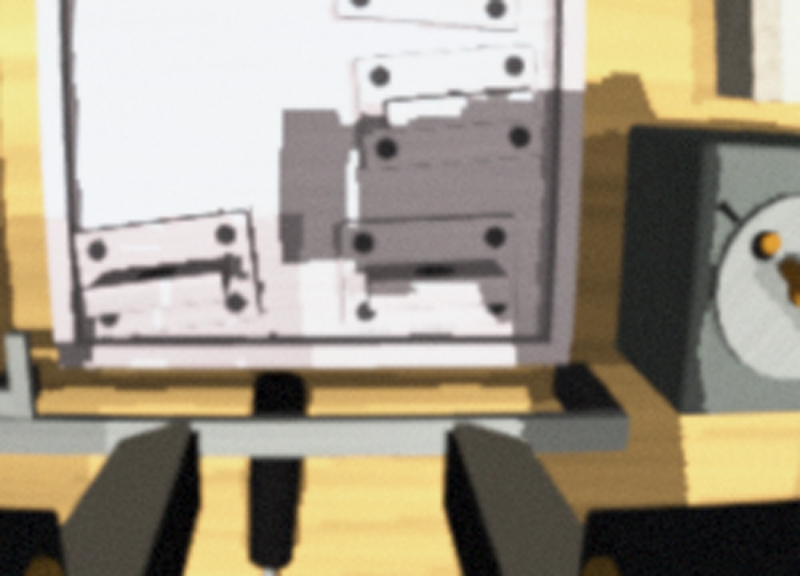

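Four brackets are visible with their mounting holes: A lower left, B lower right, C mid right and D at the top right, cut off. I'll turn the holes into poses on the plate-top plane (z=18).

```bash
cat > br.py <<'E'
from h import *
def br(c,H,z=18):
    P=np.array([at(c,u,v,z)[:2] for u,v in H]);ctr=P.mean(0)
    d=(P[0]-P[1]+P[2]-P[3]);print("ctr",ctr.round(1),"y-dir yaw-90deg",round(float(np.arctan2(d[1],d[0])-np.pi/2),3),"holes",P.round(0).tolist());return ctr
E
python3 - <<'E'
from br import *
c=cap("wrist")
f=lambda L:[(150+x/3.2,90+y/3.2) for x,y in L]
for L in([(97,250),(226,234),(109,318),(236,302)],[(363,243),(495,237),(366,312),(497,305)],[(379,76),(514,66),(386,148),(519,136)]):br(c,f(L))
print([at(c,*p,18).round(0).tolist() for p in f([(360,3),(496,8)])])
P,r,s=pose();T=np.array(c["world_from_camera"]);print("cam-tcp",(T[:3,3]-P).round(1))
for n,p in(("tray",[(60,355),(565,350)]),):print(n,[at(c,*q,22).round(0).tolist() for q in f(p)])
E
```

```text
ctr [523.2 148.8] y-dir yaw-90deg 0.159 holes [[534.0, 181.0], [544.0, 121.0], [502.0, 176.0], [512.0, 116.0]]
ctr [528.7  28. ] y-dir yaw-90deg 0.094 holes [[542.0, 60.0], [547.0, -0.0], [510.0, 57.0], [516.0, -4.0]]
ctr [605.4  24. ] y-dir yaw-90deg 0.142 holes [[617.0, 56.0], [625.0, -4.0], [585.0, 52.0], [594.0, -8.0]]
[[649.0, 66.0, 18.0], [651.0, 6.0, 18.0]]
cam-tcp [ 76.    1.3 150. ]
tray [[484.0, 200.0, 22.0], [496.0, -38.0, 22.0]]
```

```bash
python3 -m jog '[[0,0,0,0,0,-0.17],[0,0,0,0,0,-0.17],[0,0,0,0,0,-0.17],[0,0,0,0,0,-0.17],[0,0,0,0,0,-0.17],[0,0,0,0,0,-0.17],[0,0,0,0,0,-0.17],[0,0,0,0,0,-0.17],[0,0,0,0,0,-0.17],[0,0,0,0,0,-0.165]]' -0.25 25 >/dev/null; python3 -c "
from h import *
goto([523.2,148.8,43],0.159)"
```

```text
shift cm [-1.08, -6.94, 24.6] turn [-0.003, -0.0, 0.015] | pos [546.0, 81.7, 288.9] yaw 0.174 j7 -0.2
```

```bash
python3 -m jog '[[-0.5,-3.5,2,0,0,0.015],[-0.58,-3.44,2,0,0,0],[0,0,5,0,0,0],[0,0,5,0,0,0],[0,0,4,0,0,0],[0,0,2.5,0,0,0],[0,0,2,0,0,0],[0,0,1.1,0,0,0],[0,0,1,0,0,0],[0,0,0,0,0,0]]'>/dev/null; python3 q.py; python3 -m jog '[[0,0,0,0,0,0],[0,0,0,0,0,0],[0,0,0,0,0,0],[0,0,0,0,0,0],[0,0,0,0,0,0],[0,0,0,0,0,0]]' -1 25 >/dev/null; python3 q.py; python3 -m jog '[[0,0,-1,0,0,0],[0,0,-3,0,0,0],[0,0,-4,0,0,0],[0,0,-5,0,0,0],[0,0,-5,0,0,0],[0,0,-2,0,0,0],[0,0,0,0,0,0]]'>/dev/null; python3 q.py
```

```text
[524.  145.7  42.8] keyworld 1.721 F [-0.9  0.1  0.7] T [-0.093 -0.065 -0.022] w 35.1 t 25.02
[523.3 144.9  43.6] keyworld 1.72 F [-2.7 -0.8  5.8] T [-0.124  0.598 -0.027] w 11.7 t 25.77
[525.3 145.5 245.2] keyworld 1.72 F [-0.   0.3 -2.2] T [-0.076 -0.141 -0.02 ] w 12.1 t 26.65
```

```bash
cat > slot.py <<'E'
from h import *
C=np.array([487.,-324.]);Y=0.058
def slot(x,y,z): 
    c,s=np.cos(Y),np.sin(Y);return [C[0]+c*x-s*y,C[1]+s*x+c*y,z]
E
python3 -c "
from slot import *
goto(slot(-70,-48,240),Y)"
```

```text
shift cm [-18.16, 50.01, 0.38] turn [-0.001, -0.005, 0.091] | pos [525.3, 145.5, 245.2] yaw 0.149 j7 -0.38
```

```bash
python3 -m jog '[[-0.8,2,0,0,0,0],[-1.6,4.5,0,0,0,0],[-2,5.5,0,0,0,0],[-2.2,6,0,0,0,0],[-2.2,6,0,0,0,0],[-2.2,6,0,0,0,0],[-2.2,6,0,0,0,0],[-2.1,6,0,0,0,0],[-1.7,5,0,0,0,0],[-1.16,3,0,0,0,0.091]]'>/dev/null; python3 -m jog '[[0,0,0,0,0,0],[0,0,0,0,0,0]]'>/dev/null; python3 -c "
from slot import *
goto(slot(-70,-48,240),Y)
c=cap('wrist');cv2.imwrite('pics/w5.png',c['img'][:,:,::-1])"
```

```text
shift cm [-0.08, 0.79, 0.2] turn [-0.003, 0.001, 0.002] | pos [420.2, -368.0, 242.0] yaw 0.06 j7 0.58
```

View pics/w5.png

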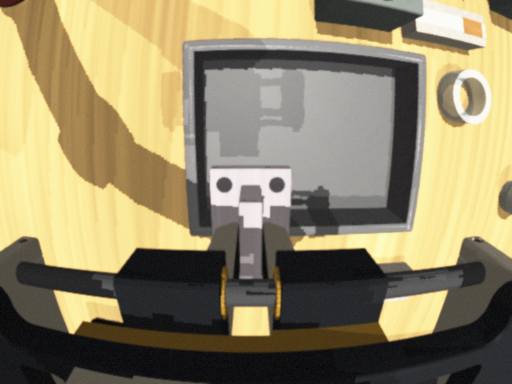

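The tote's outer rim corners are at (184,43), (425,55), (412,230) and (190,235). The held bracket hangs straight.

```bash
python3 - <<'E'
from slot import *
c=cap("wrist")
P=np.array([at(c,*p,70)[:2] for p in[(184,43),(425,55),(412,230),(190,235)]]);print(P.round(0).tolist(),P.mean(0))
d=P[1]-P[0]+P[2]-P[3];print(np.arctan2(d[1],d[0]),[np.linalg.norm(P[i]-P[(i+1)%4]).round() for i in range(4)])
E
```

```text
[[341.0, -220.0], [623.0, -199.0], [639.0, -422.0], [354.0, -441.0]] [ 489.24334324 -320.53688059]
0.07077190623964166 [np.float64(282.0), np.float64(223.0), np.float64(285.0), np.float64(222.0)]
```

```bash
sed -i 's/C=.*/C=np.array([489.,-320.5]);Y=0.07/' slot.py; python3 -c "
from slot import *
goto(slot(-70,-48,43.5),Y)"
```

```text
shift cm [0.14, 0.61, 19.92] turn [-0.002, 0.0, -0.008] | pos [420.8, -367.6, 242.7] yaw 0.062 j7 0.58
```

```bash
python3 -m jog '[[0.14,0.61,3,0,0,-0.008],[0,0,5,0,0,0],[0,0,5,0,0,0],[0,0,4,0,0,0],[0,0,1.5,0,0,0],[0,0,0.8,0,0,0],[0,0,0.6,0,0,0],[0,0,0,0,0,0]]'>/dev/null; python3 q.py; python3 -m jog '[[0,0,0,0,0,0],[0,0,0,0,0,0],[0,0,0,0,0,0]]' -0.25 >/dev/null; python3 q.py; python3 -m jog '[[0,0,-2,0,0,0],[0,0,-5,0,0,0],[0,0,-5,0,0,0],[0,0,-5,0,0,0],[0,0,-3,0,0,0],[0,0,0,0,0,0]]'>/dev/null; python3 -c "
from slot import *
goto([528.7,28,240],0.094)"
```

```text
[ 422.2 -376.1   44.9] keyworld 1.637 F [ 0.2 -0.  -0.8] T [-0.022 -0.106 -0.01 ] w 11.8 t 29.25
[ 422.  -376.    44.6] keyworld 1.637 F [-0.2  0.5  0.3] T [-0.046 -0.113 -0.   ] w 33.6 t 29.62
shift cm [13.21, -39.67, 0.57] turn [0.004, -0.004, -0.028] | pos [423.0, -376.5, 246.8] yaw 0.066 j7 0.59
```

```bash
python3 -m jog '[[1,-3,0,0,0,0],[1.8,-5,0,0,0,0],[2,-6,0,0,0,0],[2,-6,0,0,0,0],[2,-6,0,0,0,0],[2,-5.3,0,0,0,0],[2,-2.5,0,0,0,-0.028],[1.5,0,0,0,0,0],[0,0,0,0,0,0]]'>/dev/null; python3 -c "
from slot import *
goto([528.7,28,240],0.094)
c=cap('wrist');crop(c,150,0,430,250,2.4,'w6.png')"
```

```text
shift cm [-0.69, -5.94, 0.24] turn [-0.001, 0.003, 0.001] | pos [541.2, -30.4, 242.3] yaw 0.095 j7 -0.08
```

View pics/w6.png

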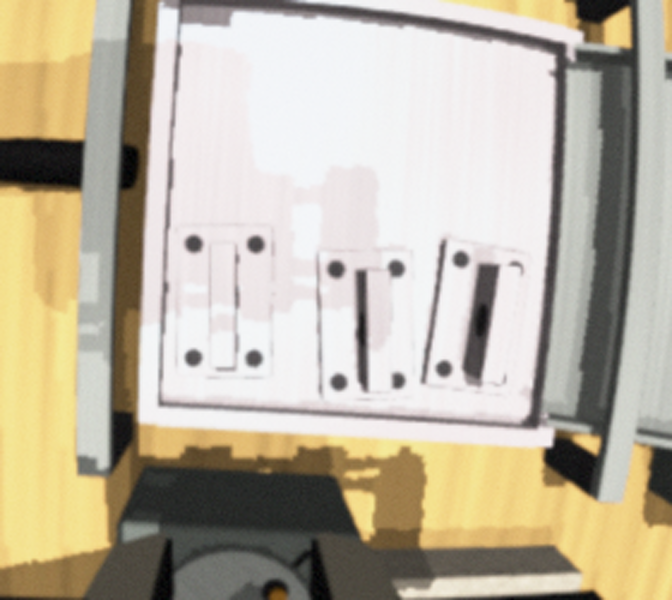

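Three brackets remain upright, with clear hole patterns: B at (223,302), C at (367,324) and D at (478,313).

```bash
python3 - <<'E'
from br import *
c=cap("wrist")
f=lambda L:[(150+x/2.4,y/2.4) for x,y in L]
B=br(c,f([(193,243),(193,358),(256,244),(254,358)]))
br(c,f([(336,268),(339,382),(397,268),(398,381)]))
# D: -x pair only
P=np.array([at(c,*p,18)[:2] for p in f([(461,259),(444,369)])]);d=P[0]-P[1];th=np.arctan2(d[1],d[0])-np.pi/2;m=P.mean(0)+16.5*np.array([np.cos(th),np.sin(th)]);print("D",m,th)
print("tray x walls at y row",[at(c,*p,22)[:2].round(0).tolist() for p in f([(150,300),(548,300)])])
goto([*B,43],0.04)
E
```

```text
ctr [527.7  23.8] y-dir yaw-90deg 0.083 holes [[509.0, 53.0], [514.0, -8.0], [542.0, 55.0], [546.0, -5.0]]
ctr [604.6  19. ] y-dir yaw-90deg 0.139 holes [[584.0, 47.0], [593.0, -13.0], [617.0, 51.0], [625.0, -9.0]]
D [666.93148322  30.28363267] -0.024906657594997883
tray x walls at y row [[490.0, 21.0], [704.0, 47.0]]
shift cm [-0.68, -5.61, 19.99] turn [-0.0, 0.003, 0.053] | pos [540.4, -31.4, 242.9] yaw 0.093 j7 -0.08
```

```bash
python3 -m jog '[[-0.68,-5.6,1,0,0,0.01],[0,0,5,0,0,0],[0,0,5,0,0,0],[0,0,4,0,0,0],[0,0,2.5,0,0,0],[0,0,1.5,0,0,0],[0,0,0.9,0,0,0],[0,0,0,0,0,0]]'>/dev/null; python3 q.py; python3 -m jog '[[0,0,0,0,0,0],[0,0,0,0,0,0],[0,0,0,0,0,0],[0,0,0,0,0,0],[0,0,0,0,0,0],[0,0,0,0,0,0]]' -1 25 >/dev/null; python3 q.py; python3 -m jog '[[0,0,-1,0,0,0],[0,0,-3,0,0,0],[0,0,-4,0,0,0],[0,0,-5,0,0,0],[0,0,-5,0,0,0],[0,0,-2,0,0,0],[0,0,0,0,0,0]]'>/dev/null; python3 q.py; python3 -c "
from slot import *
goto(slot(70,-48,240),Y)"
```

```text
[529.6  24.1  45.3] keyworld 1.655 F [0.3 0.  0.3] T [-0.061 -0.135 -0.007] w 35.0 t 32.6
[528.7  24.1  45.6] keyworld 1.655 F [-4.3 -0.7  6.6] T [-0.161  0.627  0.033] w 11.9 t 33.35
[530.9  24.5 247.2] keyworld 1.655 F [-0.4  0.4 -1.7] T [ 0.008 -0.091 -0.011] w 12.1 t 34.23
shift cm [-0.13, 38.93, 0.72] turn [-0.0, -0.005, 0.014] | pos [530.9, 24.5, 247.2] yaw 0.084 j7 -0.2
```

```bash
python3 -m jog '[[0,2.5,0,0,0,0],[0,5,0,0,0,0],[0,6,0,0,0,0],[0,6,0,0,0,0],[0,6,0,0,0,0],[0,6,0,0,0,0],[-0.1,4.5,0,0,0,0],[0,2.9,0,0,0,0.014],[0,0,0,0,0,0]]'>/dev/null; python3 -c "
from slot import *
goto(slot(70,-48,44.8),Y)"
```

```text
shift cm [0.38, -0.27, 19.74] turn [-0.001, 0.004, -0.005] | pos [559.3, -366.5, 242.2] yaw 0.065 j7 0.44
```

```bash
python3 -m jog '[[0.38,-0.27,3,0,0,0],[0,0,5,0,0,0],[0,0,5,0,0,0],[0,0,4,0,0,0],[0,0,1.5,0,0,0],[0,0,0.8,0,0,0],[0,0,0.5,0,0,0],[0,0,0,0,0,0]]'>/dev/null; python3 q.py; python3 -m jog '[[0,0,0,0,0,0],[0,0,0,0,0,0],[0,0,0,0,0,0]]' -0.25 >/dev/null; python3 q.py; python3 -m jog '[[0,0,-2,0,0,0],[0,0,-5,0,0,0],[0,0,-5,0,0,0],[0,0,-5,0,0,0],[0,0,-3,0,0,0],[0,0,0,0,0,0]]'>/dev/null; python3 -c "
from slot import *
goto([604,-45,240],0.14)"
```

```text
[ 565.4 -360.7   48.2] keyworld 1.641 F [ 0.2 -0.3 -1.6] T [-0.081 -0.124 -0.046] w 11.7 t 36.35
[ 565.1 -360.6   47.7] keyworld 1.641 F [ 0.4  0.4 -0.7] T [-0.102 -0.047 -0.026] w 33.8 t 36.73
shift cm [5.95, -31.26, 1.09] turn [0.005, -0.007, -0.07] | pos [566.5, -361.0, 251.9] yaw 0.07 j7 0.44
```

```bash
cat >> br.py <<'E'
def holes(c,box):
    g=cv2.cvtColor(c["img"],cv2.COLOR_RGB2GRAY);k=cv2.morphologyEx(g,cv2.MORPH_BLACKHAT,np.ones((9,9),np.uint8))
    n,l,st,ce=cv2.connectedComponentsWithStats((k>45).astype(np.uint8));o=[]
    for i in range(1,n):
        if 8<st[i,4]<70 and max(st[i,2:4])<12:
            p=at(c,*ce[i],18)[:2]
            if box[0]<p[0]<box[1] and box[2]<p[1]<box[3]: o.append(p.round(0).tolist())
    return sorted(o)
E
python3 -m jog '[[0.5,-2.5,0,0,0,0],[1,-5,0,0,0,0],[1,-6,0,0,0,0],[1,-6,0,0,0,0],[1,-6,0,0,0,0],[0.9,-4,0.5,0,0,0],[0.5,-1.8,0.5,0,0,-0.07],[0,0,0,0,0,0]]'>/dev/null; python3 -c "
from br import *
print(holes(cap('wrist'),(488,705,-40,190)))
goto([604.5,21,46],0.14)"
```

```text
[[579.0, 47.0], [588.0, -13.0], [604.0, -16.0], [611.0, 51.0], [619.0, -8.0], [628.0, 63.0], [636.0, 3.0], [660.0, 67.0], [668.0, 8.0]]
shift cm [1.28, -6.62, 19.02] turn [0.001, 0.002, -0.001] | pos [601.4, -46.0, 236.3] yaw 0.139 j7 -0.02
```

Bracket D was knocked against C: its holes are now centred near (648,35) with yaw 0.14. I'll measure again now the arm has settled.

```bash
python3 -m jog '[[0,0,2,0,0,0],[0,0,2,0,0,0],[0,0,0,0,0,0],[0,0,0,0,0,0]]' -0.4 >/dev/null; python3 -c "
from br import *
c=cap('wrist');print(holes(c,(488,705,-40,190)))
crop(c,150,0,430,250,2.4,'w7.png')
goto([599.5,19,46],0.14)"
```

```text
[[579.0, 47.0], [588.0, -13.0], [604.0, -16.0], [611.0, 51.0], [618.0, 65.0], [619.0, -8.0], [628.0, 63.0], [636.0, 3.0], [660.0, 67.0], [668.0, 7.0]]
shift cm [0.57, -6.43, 15.21] turn [0.001, -0.002, -0.002] | pos [602.4, -45.4, 198.1] yaw 0.138 j7 -0.04
```

View pics/w7.png

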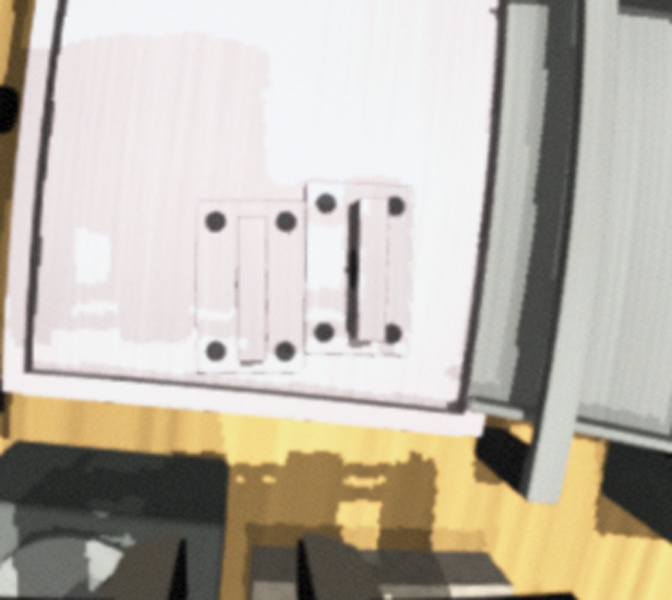

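C and D stand upright side by side, D at (355,270) in the crop. I'll take D first, aiming slightly to its free side.

```bash
python3 -c "
from br import *
goto([649.5,35,45],0.14)"
```

```text
shift cm [5.74, -7.32, 15.32] turn [0.001, -0.002, -0.002] | pos [602.4, -45.4, 198.1] yaw 0.138 j7 -0.04
```

```bash
python3 -m jog '[[3,-3.7,0,0,0,0],[2.74,-3.62,0,0,0,0],[0,0,3,0,0,0],[0,0,4,0,0,0],[0,0,2.5,0,0,0],[0,0,0,0,0,0],[0,0,0,0,0,0]]'>/dev/null;python3 -c "
from br import *
goto([649.5,35,45],0.14)"
```

```text
shift cm [-0.06, 0.14, 5.89] turn [-0.0, -0.003, -0.0] | pos [649.7, 36.5, 103.9] yaw 0.14 j7 -0.2
```

```bash
python3 -m jog '[[0,0,1.5,0,0,0],[0,0,1.5,0,0,0],[0,0,1.5,0,0,0],[0,0,1.3,0,0,0],[0,0,0,0,0,0]]'>/dev/null; python3 q.py; python3 -m jog '[[0,0,0,0,0,0],[0,0,0,0,0,0],[0,0,0,0,0,0],[0,0,0,0,0,0],[0,0,0,0,0,0],[0,0,0,0,0,0]]' -1 25 >/dev/null; python3 q.py; python3 -m jog '[[0,0,-1,0,0,0],[0,0,-3,0,0,0],[0,0,-4,0,0,0],[0,0,-5,0,0,0],[0,0,-5,0,0,0],[0,0,-2,0,0,0],[0,0,0,0,0,0]]'>/dev/null; python3 q.py; python3 -c "
from slot import *
goto(slot(70,48,240),Y)"
```

```text
[647.3  36.3  42.5] keyworld 1.711 F [-0.1 -0.5 -0.1] T [-0.046 -0.075  0.046] w 27.9 t 40.58
[648.2  36.4  44.7] keyworld 1.711 F [-3.4  0.7  5.4] T [-0.144  0.588  0.044] w 11.9 t 41.33
[649.7  36.7 246.3] keyworld 1.711 F [-0.6  0.1 -1.2] T [-0.068 -0.128 -0.076] w 12.4 t 42.2
shift cm [-13.58, 28.83, 0.55] turn [-0.0, -0.005, 0.07] | pos [649.7, 36.7, 246.3] yaw 0.14 j7 -0.14
```

```bash
python3 -m jog '[[-1,2,0,0,0,0],[-2,4.5,0,0,0,0],[-2.5,5.5,0,0,0,0],[-2.7,5.6,0,0,0,0],[-2.6,5.6,0,0,0,0],[-1.8,3.6,0,0,0,0],[-0.98,2.03,0,0,0,0.07],[0,0,0,0,0,0]]'>/dev/null; python3 -c "
from slot import *
goto(slot(70,48,44.8),Y)"
```

```text
shift cm [0.33, -0.2, 19.82] turn [-0.0, 0.002, -0.005] | pos [552.7, -270.0, 243.0] yaw 0.065 j7 0.3
```

```bash
python3 -m jog '[[0.33,-0.2,3,0,0,0],[0,0,5,0,0,0],[0,0,5,0,0,0],[0,0,4,0,0,0],[0,0,1.5,0,0,0],[0,0,0.8,0,0,0],[0,0,0.6,0,0,0],[0,0,0,0,0,0]]'>/dev/null; python3 q.py; python3 -m jog '[[0,0,0,0,0,0],[0,0,0,0,0,0],[0,0,0,0,0,0]]' -0.25 >/dev/null; python3 q.py; python3 -m jog '[[0,0,-2,0,0,0],[0,0,-5,0,0,0],[0,0,-5,0,0,0],[0,0,-5,0,0,0],[0,0,-3,0,0,0],[0,0,0,0,0,0]]'>/dev/null; python3 -c "
from slot import *
goto([599.5,-45,220],0.14)"
```

```text
[ 557.9 -265.9   46. ] keyworld 1.641 F [ 0.2  0.  -1.1] T [-0.044 -0.154  0.009] w 11.9 t 44.2
[ 557.6 -266.    45.7] keyworld 1.641 F [ 0.1 -0.3  0.5] T [-0.032 -0.043  0.031] w 33.6 t 44.58
shift cm [5.59, -21.78, 2.79] turn [0.003, -0.006, -0.07] | pos [558.7, -266.1, 248.2] yaw 0.07 j7 0.3
```

```bash
python3 -m jog '[[0.8,-3,0,0,0,0],[1.5,-5.5,0,0,0,0],[1.5,-5.8,0,0,0,0],[1.2,-4.5,1,0,0,0],[0.6,-3,1,0,0,-0.07],[0,0,0,0,0,0],[0,0,0,0,0,0]]'>/dev/null; python3 -c "
from br import *
print(holes(cap('wrist'),(488,705,-40,190)))
goto([599.5,19,44],0.14)"
```

```text
[[579.0, 47.0], [588.0, -13.0], [593.0, 21.0], [604.0, -16.0], [611.0, 51.0], [619.0, -8.0]]
shift cm [1.11, -6.54, 18.05] turn [0.001, 0.001, -0.004] | pos [597.6, -47.0, 224.6] yaw 0.136 j7 -0.03
```

```bash
python3 -m jog '[[0.6,-3.3,0.5,0,0,0],[0.5,-3.2,2,0,0,0],[0,0,5,0,0,0],[0,0,4,0,0,0],[0,0,2.5,0,0,0],[0,0,2,0,0,0],[0,0,1.3,0,0,0],[0,0,0.7,0,0,0],[0,0,0,0,0,0]]'>/dev/null; python3 q.py; python3 -m jog '[[0,0,0,0,0,0],[0,0,0,0,0,0],[0,0,0,0,0,0],[0,0,0,0,0,0],[0,0,0,0,0,0],[0,0,0,0,0,0]]' -1 25 >/dev/null; python3 q.py; python3 -m jog '[[0,0,-1,0,0,0],[0,0,-3,0,0,0],[0,0,-4,0,0,0],[0,0,-5,0,0,0],[0,0,-5,0,0,0],[0,0,-2,0,0,0],[0,0,0,0,0,0]]'>/dev/null; python3 q.py; python3 -c "
from slot import *
goto(slot(-70,48,240),Y)"
```

```text
[599.9  21.   45.2] keyworld 1.71 F [ 0.6 -0.9  0.7] T [-0.042 -0.122 -0.004] w 34.8 t 47.38
[599.1  21.4  45.6] keyworld 1.711 F [-3.1 -0.2  5.5] T [-0.126  0.628 -0.032] w 12.1 t 48.12
[601.1  21.8 247.2] keyworld 1.711 F [-0.1  0.  -1.5] T [-0.059 -0.045  0.004] w 12.0 t 49.0
shift cm [-22.53, 27.05, 0.6] turn [-0.0, -0.005, 0.07] | pos [601.1, 21.8, 247.2] yaw 0.14 j7 -0.14
```

```bash
python3 -m jog '[[-1.5,2,0,0,0,0],[-3,3.6,0,0,0,0],[-3.8,4.6,0,0,0,0],[-3.8,4.6,0,0,0,0],[-3.8,4.6,0,0,0,0],[-3.6,4.2,0,0,0,0],[-2,2.4,0,0,0,0],[-1,1.05,0,0,0,0.07],[0,0,0,0,0,0]]'>/dev/null; python3 -c "
from slot import *
goto(slot(-70,48,45),Y)"
```

```text
shift cm [0.16, 0.02, 19.94] turn [-0.001, 0.001, -0.002] | pos [414.4, -277.6, 244.4] yaw 0.068 j7 0.45
```

```bash
python3 -m jog '[[0.16,0,3,0,0,0],[0,0,5,0,0,0],[0,0,5,0,0,0],[0,0,4,0,0,0],[0,0,1.5,0,0,0],[0,0,0.8,0,0,0],[0,0,0.6,0,0,0],[0,0,0,0,0,0]]'>/dev/null; python3 q.py; python3 -m jog '[[0,0,0,0,0,0],[0,0,0,0,0,0],[0,0,0,0,0,0]]' -0.25 >/dev/null; python3 q.py; python3 -m jog '[[0,0,-2,0,0,0],[0,0,-5,0,0,0],[0,0,-5,0,0,0],[0,0,-5,0,0,0],[0,0,-3,0,0,0],[0,4,0,0,0,0],[3,5,0,0,0,0],[3,5,0,0,0,0],[0,0,0,0,0,0]]'>/dev/null; python3 q.py; python3 -c "
from slot import *
c=cap('wrist');cv2.imwrite('pics/w8.png',c['img'][:,:,::-1])"
```

```text
[ 416.9 -277.9   46.8] keyworld 1.641 F [-0.2  0.4 -2. ] T [-0.074 -0.082 -0.007] w 11.8 t 51.12
[ 416.5 -277.9   46.6] keyworld 1.641 F [ 0.7 -0.9 -0.8] T [-0.09  -0.135 -0.003] w 33.8 t 51.5
[ 486.2 -416.6  244.2] keyworld 1.637 F [-0.5  0.9  0.5] T [-0.043 -0.036  0.001] w 34.9 t 52.62
```

View pics/w8.png

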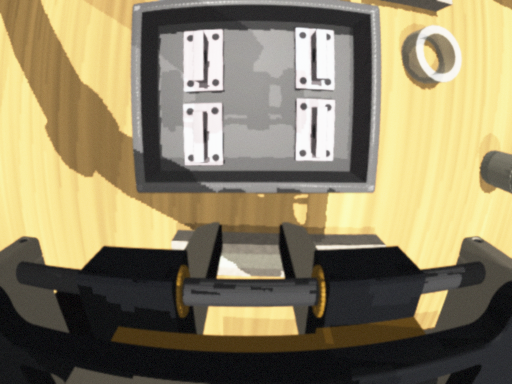

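All four brackets stand on their bases in the tote, around (203,60), (314,58), (202,134) and (315,129). Next I'll shut the cover.

```bash
python3 -c "
from slot import *
goto([592,275.5,230],-np.pi/2+0.037)"
```

```text
shift cm [15.31, -68.06, 1.56] turn [-0.002, -0.0, -1.54] | pos [485.7, -414.0, 244.7] yaw 0.068 j7 0.57
```

```bash
python3 -m jog '[[0.6,-3,0,0,0,0],[1.2,-5.5,0,0,0,0],[1.35,-6,0,0,0,0],[1.35,-6,0,0,0,0],[1.35,-6,0,0,0,0],[1.35,-6,0,0,0,0],[1.35,-6,0,0,0,0],[1.35,-6,0,0,0,0],[1.35,-6,0,0,0,0],[1.35,-6,0,0,0,0]]' 0 20 >/dev/null; python3 -m jog '[[1.35,-6,0,0,0,0],[1.2,-5.5,0,0,0,0],[0,0,0,0,0,-0.17],[0,0,0,0,0,-0.17],[0,0,0,0,0,-0.17],[0,0,0,0,0,-0.17],[0,0,0,0,0,-0.17],[0,0,0,0,0,-0.17],[0,0,0,0,0,-0.17],[0,0,0,0,0,-0.17]]'>/dev/null;python3 -m jog '[[0,0,0,0,0,-0.17],[0,0,0,0,0,0],[0,0,0,0,0,0]]'>/dev/null; python3 -c "
from slot import *
goto([592,275.5,119],-np.pi/2+0.037)"
```

```text
shift cm [-0.04, 0.33, 12.76] turn [0.0, 0.0, -0.009] | pos [588.7, 275.9, 246.6] yaw 1.599 j7 0.72
```

```bash
python3 -m jog '[[0,0.33,3,0,0,-0.009],[0,0,4,0,0,0],[0,0,3.5,0,0,0],[0,0,2,0,0,0],[0,0,0.3,0,0,0],[0,0,0,0,0,0]]' 0 20 >/dev/null; python3 q.py; python3 -m jog '[[0,0,0,0,0,0],[0,0,0,0,0,0],[0,0,0,0,0,0],[0,0,0,0,0,0],[0,0,0,0,0,0],[0,0,0,0,0,0]]' -1 20 >/dev/null; python3 q.py
```

```text
[593.3 276.6 119.4] keyworld 3.18 F [ 0.  -0.4 -0.3] T [ 0.015 -0.1   -0.021] w 46.1 t 56.3
[592.9 275.9 118.4] keyworld 3.18 F [-0.2 -0.1  1.8] T [-0.    -0.117  0.005] w 13.7 t 57.05
```

```bash
python3 -m jog '[[-1,0,0,0,0,0],[-2.5,0,0,0,0,0],[-3.5,0,0,0,0,0],[-3.5,0,0,0,0,0],[-3.5,0,0,0,0,0],[-3.5,0,0,0,0,0],[-3.5,0,0,0,0,0],[-3.5,0,0,0,0,0],[-3,0,0,0,0,0],[-1,0,0,0,0,0]]'>/dev/null; python3 q.py;  python3 -m jog '[[-0.4,0,0,0,0,0],[-0.2,0,0,0,0,0],[-0.2,0,0,0,0,0],[0,0,0,0,0,0]]'>/dev/null; python3 q.py
```

```text
[604.3 -10.9 118.4] keyworld 3.177 F [ 2.   1.5 -0.5] T [ 0.558 -0.538  0.081] w 13.8 t 58.3
[604.4 -13.9 118.4] keyworld 3.182 F [ 2.6  4.7 -0.7] T [ 0.847 -0.732 -0.062] w 13.9 t 58.8
```

```bash
python3 -m jog '[[-0.3,0,0,0,0,0],[-0.3,0,0,0,0,0],[0,0,0,0,0,0],[0,0,0,0,0,0]]'>/dev/null; python3 q.py; python3 -m jog '[[0,0,0,0,0,0],[0,0,0,0,0,0],[0,0,0,0,0,0],[0,0,0,0,0,0]]' 0.2 >/dev/null; python3 q.py; python3 -m jog '[[0,0,-3,0,0,0],[0,0,-4,0,0,0],[0,0,-4,0,0,0],[0,0,-1,0,0,0],[0,0,0,0,0,0]]'>/dev/null; python3 -c "
from slot import *
goto([547,-115.5,238],0.89-np.pi/2)"
```

```text
[604.4 -14.  118.4] keyworld 3.186 F [ 3.1 11.3 -4.4] T [ 2.337 -0.814 -0.127] w 14.0 t 59.3
[603.4 -24.2 117.7] keyworld 3.179 F [ 0.6  0.4 -0.2] T [ 0.051 -0.169  0.008] w 49.2 t 59.8
shift cm [-8.98, -6.03, 0.01] turn [-0.001, 0.001, -0.852] | pos [603.9, -23.5, 238.0] yaw 1.608 j7 1.16
```

```bash
python3 -m jog '[[-4.5,-3,0,0,0,0],[-4.48,-3.03,0,0,0,0],[0,0,0,0,0,0.17],[0,0,0,0,0,0.17],[0,0,0,0,0,0.17],[0,0,0,0,0,0.17],[0,0,0,0,0,0.17],[0,0,0,0,0,0.17],[0,0,0,0,0,0.17],[0,0,0,0,0,0.17]]' 0 >/dev/null; python3 -m jog '[[0,0,0,0,0,0.17],[0,0,0,0,0,0.17],[0,0,0,0,0,0.17],[0,0,0,0,0,0.17],[0,0,0,0,0,0.17],[0,0,0,0,0,0.08],[0,0,0,0,0,0],[0,0,0,0,0,0]]'>/dev/null; python3 -c "
from slot import *
goto([546.3,-115.8,128],0.89-np.pi/2)
c=cap('wrist');crop(c,120,0,400,240,2.5,'w9.png')"
```

```text
shift cm [0.04, 0.07, 10.91] turn [0.001, 0.002, 0.001] | pos [546.7, -115.0, 237.1] yaw -0.68 j7 -0.64
```

View pics/w9.png

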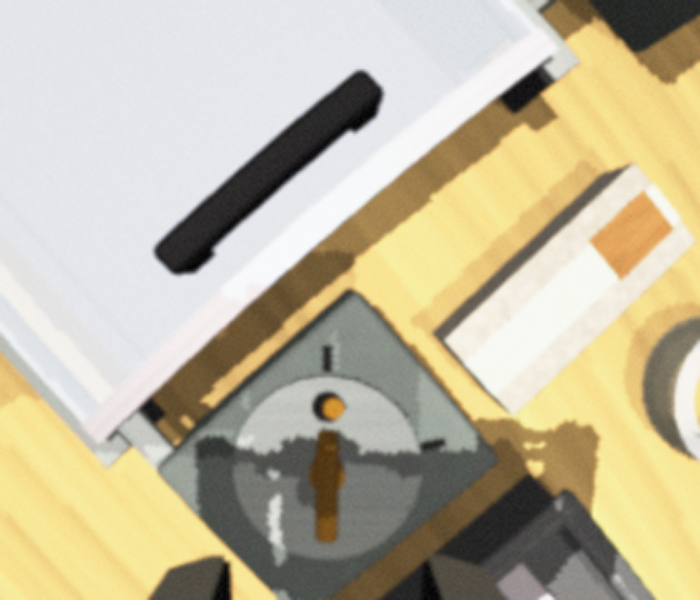

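The cover is shut and the key points at the unlocked mark, with the pin up at (330,405). I'll grip the key and turn it to locked.

```bash
python3 -m jog '[[0.04,0.07,2,0,0,0],[0,0,3,0,0,0],[0,0,3,0,0,0],[0,0,2,0,0,0],[0,0,0.9,0,0,0],[0,0,0,0,0,0]]' 0 15 >/dev/null; python3 q.py; python3 -m jog '[[0,0,0,0,0,0],[0,0,0,0,0,0],[0,0,0,0,0,0],[0,0,0,0,0,0],[0,0,0,0,0,0],[0,0,0,0,0,0],[0,0,0,0,0,0]]' -1 20 >/dev/null; python3 q.py; for i in 1 2 3; do python3 -m jog '[[0,0,0,0,0,0.05],[0,0,0,0,0,0.05],[0,0,0,0,0,0.05],[0,0,0,0,0,0.05],[0,0,0,0,0,0.05],[0,0,0,0,0,0.05],[0,0,0,0,0,0.05],[0,0,0,0,0,0.05],[0,0,0,0,0,0.05]]'>/dev/null; python3 q.py; done
```

```text
[ 547.1 -115.8  128.8] keyworld 0.89 F [-0.4 -0.3  0.7] T [-0.059 -0.011 -0.017] w 46.3 t 63.48
[ 546.7 -115.1  129.4] keyworld 0.89 F [-2.6  2.8  5. ] T [ 0.453  0.652 -0.122] w 7.8 t 64.35
[ 547.  -115.6  129.3] keyworld 0.44 F [-3.8  1.8  3.7] T [0.276 0.534 0.238] w 7.5 t 65.47
[ 547.2 -116.3  129.3] keyworld -0.01 F [-2.6 -0.2  4. ] T [0.164 0.542 0.153] w 7.9 t 66.6
[ 547.  -117.   129.4] keyworld -0.46 F [-2.5 -0.5  2.4] T [-0.056  0.512  0.193] w 7.9 t 67.72
```

```bash
python3 -m jog '[[0,0,0,0,0,0.03],[0,0,0,0,0,0.03],[0,0,0,0,0,0.02],[0,0,0,0,0,0]]'>/dev/null; python3 q.py; python3 -m jog '[[0,0,0,0,0,0],[0,0,0,0,0,0],[0,0,0,0,0,0],[0,0,0,0,0,0]]' 0 >/dev/null; python3 -m jog '[[0,0,-3,0,0,0],[0,0,-4,0,0,0],[0,0,-4,0,0,0],[0,0,-2,0,0,0],[0,0,0,0,0,0],[0,0,0,0,0,0]]'>/dev/null; python3 q.py; python3 -c "
from slot import *
c=cap('wrist');cv2.imwrite('pics/w10.png',c['img'][:,:,::-1]);c=cap('top');crop(c,60,40,420,280,2.2,'t3.png')"
```

```text
[ 547.1 -117.   129.3] keyworld -0.54 F [-3.1 -4.1  4.2] T [-0.798  0.733  0.387] w 8.5 t 68.22
[ 546.6 -115.3  258. ] keyworld -0.54 F [ 1.  -0.4  0.1] T [ 0.08  -0.006  0.035] w 46.8 t 69.47
```

View pics/w10.png

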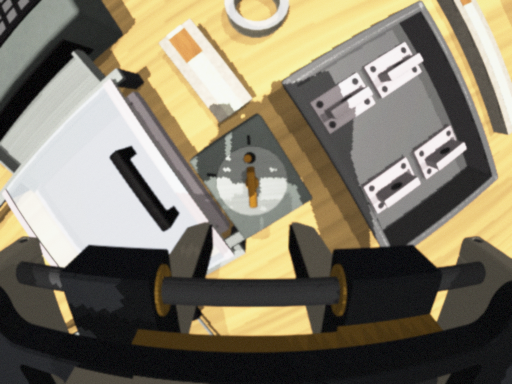

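View pics/t3.png

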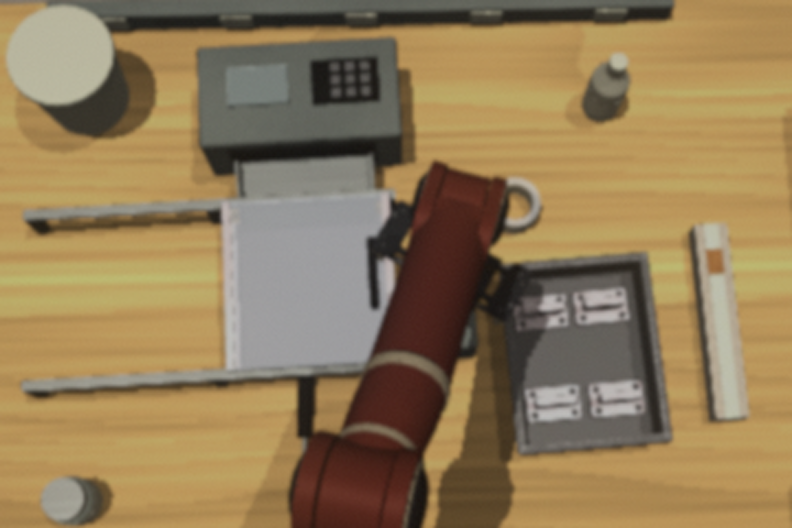

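The bow and the raised pin at (249,157) line up with the locked mark at (249,140). The cover is shut, four brackets stand in the tote, and the bystanders haven't moved. I'm handing in.

```bash
python3 -c "
from plant import finish_job
print(finish_job())"
```

```text
the job is handed in; nothing more can be done
None
```

The job is done and handed in at about 70 s of robot time; the hand-in gave no verdict.

- **Lock:** I turned the key slowly down and back until the pin coupled. The turning torque rose from about 0.07 to about 0.2 N m, and the brass pin head showed above the flange. I then turned the key to the unlocked mark and slid the cover 290 mm to its stop.
- **Brackets:** Four were present, and all four now stand on their bases in the tote in a 2 x 2 layout. One was knocked about 2 cm against its neighbour during the run; I noticed, measured both again and picked them up without trouble.
- **Closing up:** The cover stopped at its starting handle position under 11 N of push, so it is shut. The key was then turned back and pressed against the locked stop.

**Last checks:** The final pictures show the bow and raised pin at the locked mark, the cover shut, all four brackets upright, and the gripper clear of everything. The bystanders look unmoved, but I judged that by eye and did not measure it.

**Disagreement:** The top camera's first positions were 5–8 mm off from the wrist camera's along x. I used the wrist values, and they held up in every grasp. Three brackets were released about 2 mm above the tote floor and one about 3 mm; all settled upright.

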